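# Start a drying test on the moisture analyser

## Robot

A 6-joint arm with a two-finger parallel gripper is mounted at the origin on the work surface. World frame = base frame: x ahead of the robot, y to its left, z up, the work surface at z = 0. Lengths are in m, angles in rad, forces in N, time in s.
With the tool pointing down it reaches from about 0.35 to 0.775 m from the base axis. Payload 7.3 kg.
Tool frame: the origin (TCP) lies on the front face of the gripper's body, between the roots of the fingers; the fingertips stand ahead of it and the grasp point (between the pads) lies 47 mm ahead of it (finger_overhang is the z of the fingertips in the tool frame, in m); z points along the fingers, y is the line along which they close (so a half turn about z gives the same grasp; the last joint's range is limited). The gripper opens to 92 mm and grips with 3 to 60 N. Pads are 19 mm wide; open, the fingers measure 130 mm over their backs; the gripper's body (75 mm by 190 mm) begins 47 mm behind the grasp point.
Start: joints at [1.05, 0.342, 1.524, -0, 1.275, -0.146], TCP at [0.192, 0.489, 0.292] pointing down, gripper open.
Joint ranges: [-2.53, 2.53], [-0.77, 2.02], [0.04, 2.7], [-1, 4.14], [0.28, 2.66], [-3.11, 3.11]. Speed limits (rad/s): [2.57, 2.57, 3.14, 3.14, 3.14, 3.14].

## Interface

Orientations are given as [roll, pitch, yaw] about the fixed x, y, z axes, in that order (R = Rz(yaw) Ry(pitch) Rx(roll)).
In Python, from cell import * gives the robot as it stands. The module is installed in compiled form; this text tells all that it offers.
- The arm moves only by the tool arm_command, never from a script. Its argument "series" is a list of rows, each an object of numbers: "x", "y", "z": the shift along the tool's x, y, z in mm; "rx", "ry", "rz": the turn, a rotation vector about the tool's x, y, z in degrees. A call has 1 to 20 rows; each row is the pose to reach, as a shift and turn from the pose commanded when the call began, along the tool's axes at that moment; what a row does not reach only later rows make up. A row lasts 1/10 s, in which the tool goes at most 50 mm and 8.59 degrees, less where a joint would pass 70% of its speed; a pose out of reach is approached as far as the arm can. A call with a gripper value outside its range is refused whole. "hand" is the finger opening in mm, from 0 to 91.8, set as the call begins (left out, the last holds). The fingers move at their own pace and stop on an object; "squeeze" is the grip in N (left out, the last holds). Time passes only in rows, so rows that repeat a pose let the fingers close. It gives the time, the measured TCP pose, the force, the opening and the grip force at its end, in the units of the state.
- observe(): the state, without advancing time (a new reading comes with each control period).
- read_camera(name): name is "side" or "top" or "wrist"; returns a dict with "pixels" (384x512x3 uint8, blue, green, red), "K" (3x3 intrinsics, pixels), "k1" (the pictures are not rectified: a ray, as slopes to the right and down, at radius r is drawn at 1 + k1 r^2 times it, then the intrinsics apply), "rvec" (rotation vector, rad) and "tvec" (3), from world to camera coordinates, as OpenCV has them. Camera axes: x right, y down, z forward; pixel columns grow to the right and rows downward; lengths in m; the calibration is good to about 2 mm. A picture is of the moment at which its call begins. There is no depth.
- hand_in(): hands the job in; it is judged then, once.
Trained networks look in a picture, given as the dict that the camera call returned (one of the last four; its "shot" number tells which), for a name from the list of things; names that differ only in an ending like _2 or _b are one class to them, and where a whole thing is asked for, a point or a joint stands for the part that bears it (a point fixed in the world has none). Each returns a list of dicts, best first, with "confidence" (0 to 1); they miss things now and then, are a little off and sometimes report something else, mostly with a low value. They report only what shows in the picture. A call takes as long as a camera call.
- boxes_of(picture, query): "point" ([x, y, z] in m, in world coordinates, good to about 4 mm: the middle of the surface that is visible of it).
- trace(picture, query): "pixels" (384x512 bool, what is visible of it).
- mark_of(picture, query): "point" ([x, y, z] in m, in world coordinates, good to about 4 mm: a listed point, or the origin of a listed thing).
The state is a dict: "time": time; "qpos": joint angles; "qvel": joint speeds; "joint_efforts": joint torques, N m; "tool_pos": TCP position; "tool_rot": TCP orientation; "contact_force": force on the tool from outside, world axes, zero at the start; "torque": the same for the moment, N m; "opening": finger opening in m; "grip_force": force on a finger pad.
Only numpy, scipy, OpenCV 4.12 (cv2) and the standard library are available. Lean on these libraries where they do the work, as an engineer would, in place of code of your own. Each camera call takes 0.05 s, during which the arm holds its last target. There are 200 camera calls.

## Task

The sample is already in the moisture analyser: push its open lid down with the fingertips until it is fully shut, then press the start key (the long one in the row of four) right in with a light touch, let it come back up, and withdraw. Be gentle with the instrument, do not press the start key while the lid is open, do not press any of the other three keys, and leave the weights, jar, dish, spatula and tweezers where they are; nothing is to be picked up.

Things in the scene. Friction and masses are not known exactly. Their poses are not given: they have to be found in the camera images.
- analyser: Moisture analyser, white case 330 (x) x 250 (y), fixed. Origin: centre of its underside, on the bench; x points from keys (front) to lid hinge (back), z up. Front deck (x -165 to -60) 50 high, with four keys in a row along y at x = -116, in slots y = -94, -48, -2, +44; which key is in which slot varies. Chamber behind 85 high; two hinge cheeks 106 high at x = 140, y = +-105.
- lid (a joint): Lid angle in rad: 0 = fully shut, level (hard stop); grows as the front edge rises; starts open between 0.5 and 0.95. The friction hinge lets the lid stay where it is left; about 1 to 3 N down on the front lip moves it, it neither falls nor springs.
- lid_hinge (a point): Point on the hinge axis, in the middle of the lid's width, at the back, 89 mm above the bench and at x = 130 mm, y = 0 in the analyser's frame. The axis runs along the analyser's y.
- lid_lip (a point): Middle of the top (outer) face of the lid's front lip: 208 mm in front of the hinge axis and 22 mm above it when shut (then 111 above the bench); turns with the lid about the hinge. The grey lid is a slab 178 wide, 18 thick, its flat top face level with the lip; the lip is 70 wide, 12 thick and reaches 11 mm in front of this point.
- start_key (a joint): Start key travel in m: 0 = up, 0.006 = right in. Spring return; 1.2 N starts it moving, 4.4 N takes it to 0.004, 6 N to the stop.
- start_key_top (a point): Centre of the top of the start key's cap, 64 mm above the bench when up. The start key is the only long one: its white cap is a rectangle 36 mm along the row by 22 mm across, 10 mm proud of its grey bezel, moves straight down 6 mm.
- start_key_base: The start key's grey bezel, 34 x 42 x 4 mm, fixed on the deck with the cap moving in it; origin at the centre of its underside, 50 mm above the bench; axes as the analyser's.
- square_key (a joint): Travel in m of another key, to be left alone: 0 = up, 0.006 = right in; under about 1.2 N it does not move.
- square_key_top (a point): Centre of the top of that key, a square cap of 18 mm, white like the start key, 64 mm above the bench when up.
- round_key (a joint): Travel in m of another key, to be left alone: 0 = up, 0.006 = right in; under about 1.2 N it does not move.
- round_key_top (a point): Centre of the top of that key, a round cap 20 mm across, white like the start key, 64 mm above the bench when up.
- cross_key (a joint): Travel in m of another key, to be left alone: 0 = up, 0.006 = right in; under about 1.2 N it does not move.
- cross_key_top (a point): Centre of the top of that key, a cross-shaped cap, 22 mm across, white like the start key, 64 mm above the bench when up.
- small_weight: Small steel knobbed weight, 22 mm across, 34 high, standing on the deck beside the left end of the row of keys; loose, a bystander. Origin at the centre of its underside.
- big_weight: Large steel knobbed weight, 42 mm across, 63 high, on the bench to the right of the analyser; loose, a bystander. Origin at the centre of its underside.
- sample_jar: Jar with a lid, 56 mm across, 75 high, on the bench to the left; loose, a bystander. Origin at the centre of its underside.
- dish: Shallow aluminium sample dish, 80 mm across, 14 high, on the bench to the right; loose, a bystander. Origin at the centre of its underside.
- spatula: Steel spatula, 160 mm long, lying to the left; loose, a bystander. Origin at the middle of its length, underneath.
- tweezers: Steel tweezers, 120 mm long, lying in front of the keys; loose, a bystander. Origin at the middle of its length, underneath.

How it is judged:
On the way, in this order (a step that is already met when the one before it is completed fails the run):
1. the lid is fully shut (value of joint lid below 0.03 rad), for 0.2 s.
2. the start key is pressed right in (value of joint start_key above 0.004 m and value of joint lid below 0.03 rad), for 0.05 s.
3. the start key has come back up (value of joint start_key below 0.001 m), for 0.1 s.
At the end, for the whole second after the job is handed in: The lid is shut (within 0.03 rad), the start key has been pressed in more than 4 mm after the lid was shut and is up again (under 1 mm), the other three keys are up, and all six loose things are within 12 mm of where they began (value of joint lid below 0.03 rad and value of joint each of start_key, square_key, round_key, cross_key below 0.001 m and distance of each of small_weight, big_weight, sample_jar, dish, spatula, tweezers from where it was at the start of the episode below 0.012 m); the robot touches nothing.
It fails at once if the start key is pressed while the lid is open (value of joint start_key above 0.002 m and value of joint lid above 0.05 rad).
It fails at once if another key is pressed (value of joint any of square_key, round_key, cross_key above 0.0015 m).
It fails at once if a key, the lid or the case is pushed harder than 30 N (contact force between any of analyser, start_key_base and anything else above 30 N).
It fails at once if a weight, the jar, the dish, the spatula or the tweezers is moved or lifted by more than 12 mm (distance of any of small_weight, big_weight, sample_jar, dish, spatula, tweezers from where it was at the start of the episode above 0.012 m).
It also fails if it takes over 45 s, if anything falls off the work surface, if the arm or the gripper's body presses on something with over 40 N, if the wrist force passes 120 N, or if a joint passes its speed limit or range.

## Working session

There is one attempt and no reset: what is moved stays moved. The work goes in short steps, Python scripts to look and compute and a tool call to move; the robot and the scene stay as the last step left them, time stands still between calls to the robot, and variables do not carry over. Pictures are saved under pics/ and viewed, at most 10 in all, crops included, and the job is handed in when it is done.

Besides the shell and the picture viewer there is one more tool, called by a JSON object that holds its "method" and its "body". arm_command: Moves the arm, as the interface text tells. Its arguments: {"type":"object","properties":{"series":{"type":"array"},"hand":{"type":"number"},"squeeze":{"type":"number"}},"required":["series"]}

```bash
mkdir -p pics; python3 - <<'E'
from cell import *
import cv2,numpy as np
s=observe(); print({k:np.round(v,3) for k,v in s.items()})
try: print(finger_overhang)
except Exception as e: print(e)
ims=[]
for c in("top","side"):
    p=read_camera(c); ims.append(p["pixels"])
    for n in["lid_hinge","lid_lip","start_key_top","start_key_base","square_key_top","round_key_top","cross_key_top","analyser","small_weight","big_weight","sample_jar","dish"]:
        r=mark_of(p,n); print(c,n,[(np.round(q["point"],3),round(q["confidence"],2)) for q in r[:2]])
cv2.imwrite("pics/a.png",cv2.resize(np.vstack(ims),(450,600*450//400) if 0 else (400,600)))
cv2.imwrite("pics/top.png",ims[0]);cv2.imwrite("pics/side.png",ims[1])
E
```

```text
{'time': np.float64(0.0), 'qpos': array([ 1.05 ,  0.343,  1.525, -0.   ,  1.275, -0.146]), 'qvel': array([-0.   , -0.001, -0.002, -0.   , -0.002,  0.   ]), 'joint_efforts': array([ -0.   , -43.126, -24.422,   0.072,   0.056,  -0.   ]), 'tool_pos': array([0.192, 0.488, 0.292]), 'tool_rot': array([-3.14 , -0.   ,  2.767]), 'contact_force': array([ 0.222, -0.159, -0.114]), 'torque': array([0.054, 0.031, 0.081]), 'grip_force': np.float64(0.0), 'opening': np.float64(0.092)}
0.0655
top lid_hinge [(array([0.697, 0.048, 0.088]), 0.79)]
top lid_lip [(array([0.579, 0.11 , 0.25 ]), 0.91)]
top start_key_top [(array([0.453, 0.113, 0.065]), 0.43)]
top start_key_base [(array([0.458, 0.118, 0.05 ]), 0.58), (array([ 0.721,  0.264, -0.002]), 0.19)]
top square_key_top [(array([0.58 , 0.106, 0.252]), 0.64), (array([0.438, 0.079, 0.065]), 0.52)]
top round_key_top [(array([0.495, 0.195, 0.065]), 0.54)]
top cross_key_top [(array([0.476, 0.159, 0.064]), 0.52)]
top analyser [(array([0.585, 0.107, 0.   ]), 0.61)]
top small_weight [(array([0.526, 0.246, 0.047]), 0.47)]
top big_weight [(array([ 0.521, -0.07 ,  0.001]), 0.61)]
top sample_jar [(array([ 0.621,  0.323, -0.002]), 0.94)]
top dish [(array([ 0.386, -0.026,  0.   ]), 0.82)]
side lid_hinge []
side lid_lip [(array([0.436, 0.078, 0.066]), 0.71), (array([0.578, 0.11 , 0.251]), 0.67)]
side start_key_top [(array([0.453, 0.119, 0.061]), 0.44)]
side start_key_base [(array([0.452, 0.118, 0.052]), 0.56)]
side square_key_top []
side round_key_top [(array([0.495, 0.199, 0.062]), 0.41)]
side cross_key_top [(array([0.475, 0.158, 0.066]), 0.44)]
side analyser [(array([ 0.582,  0.106, -0.   ]), 0.85)]
side small_weight [(array([0.525, 0.246, 0.052]), 0.45)]
side big_weight [(array([ 0.512, -0.071,  0.002]), 0.69)]
side sample_jar []
side dish [(array([ 0.387, -0.023,  0.001]), 0.96)]
```

View pics/top.png

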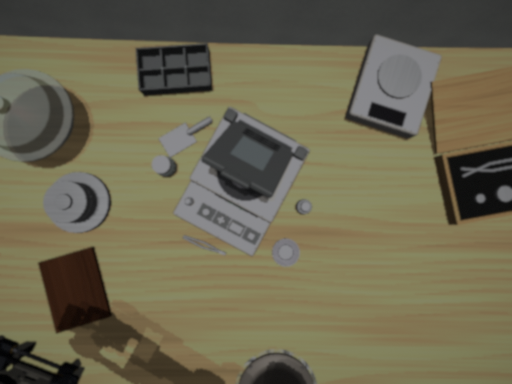

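View pics/side.png

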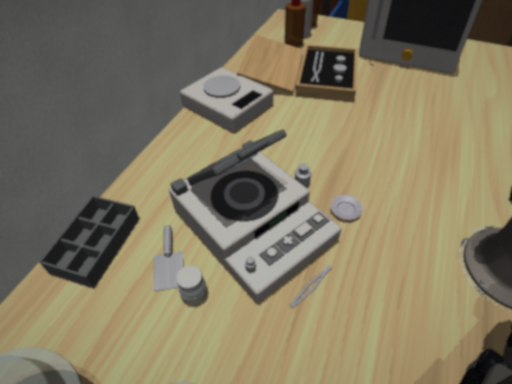

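```bash
python3 - <<'E'
import cv2,numpy as np
t=cv2.imread("pics/top.png");s=cv2.imread("pics/side.png")
a=cv2.resize(t[190:260,170:270],(800,560),interpolation=cv2.INTER_CUBIC)[:,:]
b=cv2.resize(s[195:285,235:350],(800,626),interpolation=cv2.INTER_CUBIC)
cv2.imwrite("pics/z.png",np.hstack([cv2.resize(a,(400,280)),cv2.resize(b[:560],(400,280))]))
E
```

```text
(no output)
```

View pics/z.png

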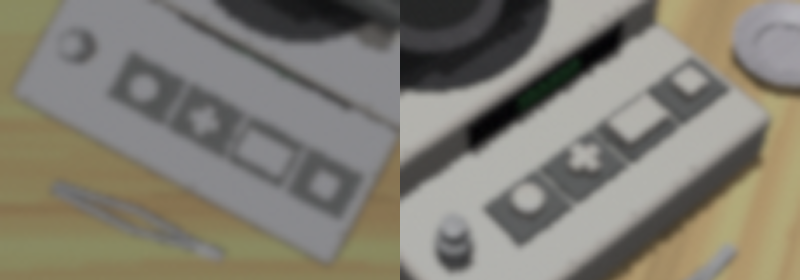

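Keys left to right (view from the front) are round, cross, long start, square, at about (145,85), (207,122), (262,152) and (325,184) in the left half, so start is in slot y = -48. It agrees with the networks.

```bash
cat > h.py <<'E'
from cell import *
import numpy as np
A=np.array([[130,0],[-116,-94],[-116,-48],[-116,-48],[-116,-2],[-116,44],[-116,44],[0,0],[0,0],[-116,-2]])/1e3
W=np.array([[.697,.048],[.438,.079],[.453,.113],[.453,.119],[.476,.159],[.495,.195],[.495,.199],[.585,.107],[.582,.106],[.475,.158]])
a=A-A.mean(0);w=W-W.mean(0)
th=np.arctan2((a[:,0]*w[:,1]-a[:,1]*w[:,0]).sum(),(a*w).sum())
R=np.array([[np.cos(th),-np.sin(th)],[np.sin(th),np.cos(th)]]);t=W.mean(0)-R@A.mean(0)
def inA(p): return np.r_[R.T@(np.array(p[:2])-t),p[2]]   # world -> analyser
E
python3 - <<'E'
from h import *
from scipy.spatial.transform import Rotation as Ro
print(th,np.degrees(th),t,np.round((A@R.T+t-W)*1e3,1).tolist())
s=observe();print("tcp inA",inA(s["tool_pos"]),"lip",inA([.5785,.11,.2505]))
T=Ro.from_euler("xyz",s["tool_rot"]).as_matrix()
for n,(p,z) in{"above lip":((-.004,0),.356)}.items():
    g=np.r_[R@np.array(p)+t,z]; print(n,g,np.round(T.T@(g-s["tool_pos"])*1e3,1))
Tg=np.c_[np.r_[-R[:,0],0],np.r_[R[:,1],0],[0,0,-1]]
print(np.degrees(Ro.from_matrix(T.T@Tg).as_rotvec()))
E
```

```text
-0.46544581106500604 -26.668080566068358 [0.5806025  0.10716278] [[-0.2, 0.8], [-3.2, -3.8], [2.4, 3.3], [2.4, -2.7], [0.0, -1.6], [1.7, 3.5], [1.7, -0.5], [-4.4, 0.2], [-1.4, 1.2], [1.0, -0.6]]
tcp inA [-0.5182808   0.16649169  0.29222677] lip [-0.00315224  0.00159176  0.2505    ]
above lip [0.57702801 0.10895807 0.356     ] [-497.1 -212.4  -63.8]
[3.81243321e-03 3.52131422e-04 5.19331423e+00]
```

{"method": "arm_command", "body": {"series": [{"z": -64,"rz": 5.2},{"z": -64,"rz": 5.2},{"x": -60,"y": -25,"z": -64,"rz": 5.2},{"x": -100,"y": -42,"z": -64,"rz": 5.2},{"x": -150,"y": -64,"z": -64,"rz": 5.2},{"x": -190,"y": -81,"z": -64,"rz": 5.2},{"x": -230,"y": -98,"z": -64,"rz": 5.2},{"x": -270,"y": -115,"z": -64,"rz": 5.2},{"x": -310,"y": -132,"z": -64,"rz": 5.2},{"x": -350,"y": -149,"z": -64,"rz": 5.2},{"x": -390,"y": -166,"z": -64,"rz": 5.2},{"x": -430,"y": -183,"z": -64,"rz": 5.2},{"x": -470,"y": -200,"z": -64,"rz": 5.2},{"x": -497,"y": -212,"z": -64,"rz": 5.2},{"x": -497,"y": -212,"z": -64,"rz": 5.2},{"x": -497,"y": -212,"z": -64,"rz": 5.2},{"x": -497,"y": -212,"z": -64,"rz": 5.2}], "hand": 0, "squeeze": 5}}

```text
invalid input
```

{"method": "arm_command", "body": {"series": [{"x": 0,"y": 0,"z": -40,"rx": 0,"ry": 0,"rz": 5},{"x": 0,"y": 0,"z": -64,"rx": 0,"ry": 0,"rz": 5.2}], "hand": 0}}

```text
time: 1.5
tool_pos: [0.1923, 0.4888, 0.358]
tool_rot: [3.14, 0.0, 2.674]
contact_force: [0.4, 1.6, 0.1]
opening: 0.0801
grip_force: 0.0
```

{"method": "arm_command", "body": {"series": [{"x": -40,"y": -13,"z": 0,"rx": 0,"ry": 0,"rz": 0},{"x": -80,"y": -26,"z": 0,"rx": 0,"ry": 0,"rz": 0},{"x": -125,"y": -40,"z": 0,"rx": 0,"ry": 0,"rz": 0},{"x": -170,"y": -55,"z": 0,"rx": 0,"ry": 0,"rz": 0},{"x": -215,"y": -69,"z": 0,"rx": 0,"ry": 0,"rz": 0},{"x": -260,"y": -84,"z": 0,"rx": 0,"ry": 0,"rz": 0},{"x": -305,"y": -98,"z": 0,"rx": 0,"ry": 0,"rz": 0},{"x": -350,"y": -113,"z": 0,"rx": 0,"ry": 0,"rz": 0},{"x": -395,"y": -128,"z": 0,"rx": 0,"ry": 0,"rz": 0},{"x": -440,"y": -142,"z": 0,"rx": 0,"ry": 0,"rz": 0},{"x": -480,"y": -155,"z": 0,"rx": 0,"ry": 0,"rz": 0},{"x": -514,"y": -166,"z": 0,"rx": 0,"ry": 0,"rz": 0},{"x": -514,"y": -166,"z": 0,"rx": 0,"ry": 0,"rz": 0},{"x": -514,"y": -166,"z": 0,"rx": 0,"ry": 0,"rz": 0},{"x": -514,"y": -166,"z": 0,"rx": 0,"ry": 0,"rz": 0}], "hand": 0}}

```text
time: 3.0
tool_pos: [0.5763, 0.1103, 0.3563]
tool_rot: [3.141, -0.001, 2.677]
contact_force: [-0.3, -0.6, -0.0]
opening: 0.0006
grip_force: 0.0
```

```bash
python3 - <<'E'
from h import *
import cv2
s=observe();print(s["time"],"tcp inA",inA(s["tool_pos"]),s["tool_rot"],s["contact_force"],s["opening"])
p=read_camera("side");print([(inA(q["point"]).round(4),q["confidence"]) for q in mark_of(p,"lid_lip")])
w=read_camera("wrist")
for n in["lid_lip","start_key_top","square_key_top","cross_key_top","round_key_top"]:print(n,[(inA(q["point"]).round(4),round(q["confidence"],2)) for q in mark_of(w,n)])
cv2.imwrite("pics/b.png",np.hstack([cv2.resize(p["pixels"],(400,300)),cv2.resize(w["pixels"],(400,300))]))
E
```

```text
3.0 tcp inA [-0.00524028  0.00085394  0.35627512] [ 3.14141324e+00 -5.54802320e-04  2.67680473e+00] [-0.27015307 -0.5733926  -0.02211726] 0.0005807507485641269
[(array([-0.0048,  0.0003,  0.2482]), 0.92)]
lid_lip [(array([-1.000e-04, -2.000e-04,  2.538e-01]), 0.88)]
start_key_top [(array([-0.1106, -0.0511,  0.0666]), 0.61)]
square_key_top [(array([-0.1163, -0.0917,  0.0622]), 0.71), (array([-0.1116, -0.0494,  0.0662]), 0.42)]
cross_key_top [(array([-0.1133,  0.0031,  0.0699]), 0.75)]
round_key_top [(array([-0.117 ,  0.0453,  0.0639]), 0.47)]
```

View pics/b.png

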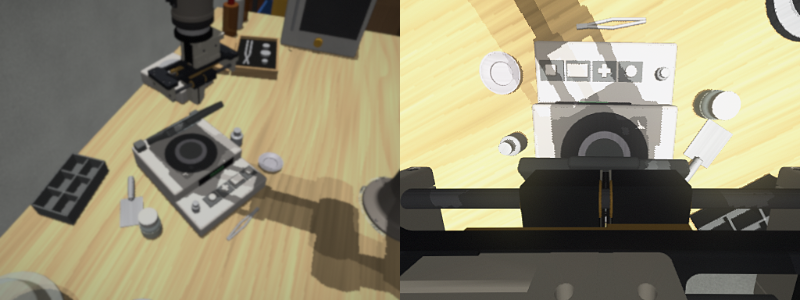

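The left half (side) shows the closed fingertips above the lid's lip at about (198,100). The right half (wrist) shows the lip at about (605,163), centred under the fingers, with the keys clear beyond. I'll push along the lid's arc.

{"method": "arm_command", "body": {"series": [{"x": -10,"y": 0,"z": 15,"rx": 0,"ry": 0,"rz": 0},{"x": -10,"y": 0,"z": 30,"rx": 0,"ry": 0,"rz": 0},{"x": -10,"y": 0,"z": 35,"rx": 0,"ry": 0,"rz": 0},{"x": -10,"y": 0,"z": 40,"rx": 0,"ry": 0,"rz": 0},{"x": -5,"y": 0,"z": 45,"rx": 0,"ry": 0,"rz": 0},{"x": 0,"y": 0,"z": 50,"rx": 0,"ry": 0,"rz": 0},{"x": 4,"y": 0,"z": 54,"rx": 0,"ry": 0,"rz": 0},{"x": 9,"y": 0,"z": 58,"rx": 0,"ry": 0,"rz": 0}]}}

```text
time: 4.2
tool_pos: [0.5686, 0.1138, 0.2981]
tool_rot: [3.141, 0.001, 2.676]
contact_force: [1.3, -1.0, -0.4]
opening: 0.0008
grip_force: 0.6
```

{"method": "arm_command", "body": {"series": [{"x": 5,"y": 0,"z": 5,"rx": 0,"ry": 0,"rz": 0},{"x": 10,"y": 0,"z": 11,"rx": 0,"ry": 0,"rz": 0},{"x": 14,"y": 0,"z": 16,"rx": 0,"ry": 0,"rz": 0},{"x": 18,"y": 0,"z": 22,"rx": 0,"ry": 0,"rz": 0},{"x": 22,"y": 0,"z": 27,"rx": 0,"ry": 0,"rz": 0},{"x": 26,"y": 0,"z": 33,"rx": 0,"ry": 0,"rz": 0},{"x": 29,"y": 0,"z": 39,"rx": 0,"ry": 0,"rz": 0},{"x": 33,"y": 0,"z": 45,"rx": 0,"ry": 0,"rz": 0},{"x": 36,"y": 0,"z": 51,"rx": 0,"ry": 0,"rz": 0}]}}

```text
time: 5.1
tool_pos: [0.5365, 0.1298, 0.2467]
tool_rot: [3.142, -0.0, 2.676]
contact_force: [-0.0, 0.6, 0.5]
opening: -0.0001
grip_force: 0.5
```

```bash
python3 - <<'E'
from h import *
import cv2
p=read_camera("side");print([(inA(q["point"]).round(4),q["confidence"]) for q in mark_of(p,"lid_lip")])
s=observe();print(s["time"],"tcp inA",inA(s["tool_pos"]),s["contact_force"],s["opening"])
cv2.imwrite("pics/c.png",cv2.resize(p["pixels"][120:320,130:400],(675,500)))
E
```

```text
[(array([-0.061 ,  0.0002,  0.18  ]), 0.94), (array([-0.1192,  0.0429,  0.0666]), 0.71)]
5.2 tcp inA [-5.01048135e-02  2.14684965e-04  2.46146713e-01] [ 0.67420783  0.16865527 -1.161632  ] 0.000535841046422008
```

View pics/c.png

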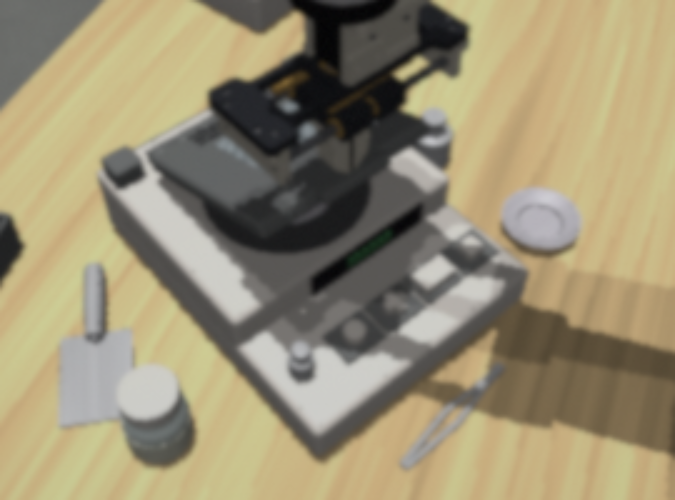

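The fingers are at about (340,150) on the lid, which has followed down to about 0.35 rad. The loose things are undisturbed.

{"method": "arm_command", "body": {"series": [{"x": 3,"y": 0,"z": 6,"rx": 0,"ry": 0,"rz": 0},{"x": 5,"y": 0,"z": 13,"rx": 0,"ry": 0,"rz": 0},{"x": 8,"y": 0,"z": 20,"rx": 0,"ry": 0,"rz": 0},{"x": 10,"y": 0,"z": 26,"rx": 0,"ry": 0,"rz": 0},{"x": 12,"y": 0,"z": 33,"rx": 0,"ry": 0,"rz": 0},{"x": 14,"y": 0,"z": 40,"rx": 0,"ry": 0,"rz": 0},{"x": 16,"y": 0,"z": 46,"rx": 0,"ry": 0,"rz": 0},{"x": 17,"y": 0,"z": 51,"rx": 0,"ry": 0,"rz": 0},{"x": 18,"y": 0,"z": 56,"rx": 0,"ry": 0,"rz": 0},{"x": 19,"y": 0,"z": 60,"rx": 0,"ry": 0,"rz": 0},{"x": 19,"y": 0,"z": 60,"rx": 0,"ry": 0,"rz": 0}]}}

```text
time: 6.3
tool_pos: [0.5194, 0.1382, 0.1866]
tool_rot: [-3.141, -0.001, 2.676]
contact_force: [-0.2, 0.4, 0.3]
opening: 0.0004
grip_force: 0.0
```

{"method": "arm_command", "body": {"series": [{"x": 0,"y": 0,"z": 2,"rx": 0,"ry": 0,"rz": 0},{"x": 0,"y": 0,"z": 4,"rx": 0,"ry": 0,"rz": 0},{"x": 0,"y": 0,"z": 6,"rx": 0,"ry": 0,"rz": 0},{"x": 0,"y": 0,"z": 8,"rx": 0,"ry": 0,"rz": 0},{"x": 0,"y": 0,"z": 8,"rx": 0,"ry": 0,"rz": 0}]}}

```text
time: 6.8
tool_pos: [0.5197, 0.1382, 0.179]
tool_rot: [-3.142, -0.0, 2.676]
contact_force: [0.4, -0.2, 0.4]
opening: 0.0004
grip_force: 0.0
```

{"method": "arm_command", "body": {"series": [{"x": 0,"y": 0,"z": 1,"rx": 0,"ry": 0,"rz": 0},{"x": 0,"y": 0,"z": 1,"rx": 0,"ry": 0,"rz": 0}]}}

```text
time: 7.0
tool_pos: [0.5198, 0.1382, 0.1782]
tool_rot: [3.141, 0.0, 2.676]
contact_force: [0.4, 0.2, -0.3]
opening: 0.0006
grip_force: 0.0
```

{"method": "arm_command", "body": {"series": [{"x": 0,"y": 0,"z": 1,"rx": 0,"ry": 0,"rz": 0},{"x": 0,"y": 0,"z": 1,"rx": 0,"ry": 0,"rz": 0}]}}

```text
time: 7.2
tool_pos: [0.5198, 0.1382, 0.1772]
tool_rot: [3.141, 0.0, 2.676]
contact_force: [-0.2, 0.6, -0.8]
opening: 0.0004
grip_force: 0.0
```

{"method": "arm_command", "body": {"series": [{"x": 0,"y": 0,"z": 1,"rx": 0,"ry": 0,"rz": 0},{"x": 0,"y": 0,"z": 1,"rx": 0,"ry": 0,"rz": 0}]}}

```text
time: 7.4
tool_pos: [0.5198, 0.1383, 0.1767]
tool_rot: [3.141, 0.0, 2.676]
contact_force: [-1.7, -0.3, 5.5]
opening: 0.0005
grip_force: 2.4
```

{"method": "arm_command", "body": {"series": [{"x": 0,"y": 0,"z": 0.4,"rx": 0,"ry": 0,"rz": 0},{"x": 0,"y": 0,"z": 0.4,"rx": 0,"ry": 0,"rz": 0},{"x": 0,"y": 0,"z": 0.4,"rx": 0,"ry": 0,"rz": 0}]}}

```text
time: 7.7
tool_pos: [0.5198, 0.1382, 0.1767]
tool_rot: [3.141, 0.001, 2.676]
contact_force: [-2.6, -0.6, 8.7]
opening: 0.0006
grip_force: 3.8
```

{"method": "arm_command", "body": {"series": [{"x": 0,"y": 0,"z": -10,"rx": 0,"ry": 0,"rz": 0},{"x": 0,"y": 0,"z": -30,"rx": 0,"ry": 0,"rz": 0},{"x": 0,"y": 0,"z": -60,"rx": 0,"ry": 0,"rz": 0},{"x": 0,"y": 0,"z": -60,"rx": 0,"ry": 0,"rz": 0}]}}

```text
time: 8.1
tool_pos: [0.5216, 0.1385, 0.24]
tool_rot: [3.137, 0.006, 2.676]
contact_force: [0.2, -0.1, -1.3]
opening: 0.0002
grip_force: 0.0
```

```bash
python3 - <<'E'
from h import *
import cv2
ims=[]
for c in("side","top","wrist"):
    p=read_camera(c);ims.append(p["pixels"])
    for n in["lid_lip","start_key_top","start_key_base","square_key_top","cross_key_top","round_key_top"]:print(c,n,[(inA(q["point"]).round(4),round(q["confidence"],2)) for q in mark_of(p,n)])
s=observe();print(s["time"],"tcp inA",inA(s["tool_pos"]),s["tool_rot"],th,s["contact_force"],s["opening"])
cv2.imwrite("pics/d.png",np.hstack([cv2.resize(ims[0][120:320,130:400],(400,300)),cv2.resize(ims[2],(400,300))]))
E
```

```text
side lid_lip [(array([-0.0844,  0.0025,  0.1083]), 0.78), (array([-0.1167, -0.0458,  0.0637]), 0.71)]
side start_key_top [(array([-0.1151, -0.042 ,  0.0643]), 0.56)]
side start_key_base [(array([-0.119 , -0.0458,  0.0497]), 0.58)]
side square_key_top [(array([-0.1162, -0.0947,  0.0622]), 0.46)]
side cross_key_top [(array([-0.1179, -0.0033,  0.0649]), 0.43), (array([ 0.1276, -0.0032,  0.0913]), 0.43)]
side round_key_top [(array([-0.1185,  0.0415,  0.0641]), 0.47)]
top lid_lip []
top start_key_top []
top start_key_base [(array([-0.1133, -0.0488,  0.051 ]), 0.54)]
top square_key_top []
top cross_key_top [(array([ 5.590e-02,  2.027e-01, -1.000e-04]), 0.57)]
top round_key_top []
wrist lid_lip [(array([-0.0763,  0.0026,  0.1119]), 0.96)]
wrist start_key_top [(array([-0.113 , -0.0482,  0.0608]), 0.88), (array([-0.1186,  0.0432,  0.065 ]), 0.72)]
wrist start_key_base [(array([-0.1164, -0.0426,  0.0539]), 0.58)]
wrist square_key_top [(array([-0.1157, -0.0904,  0.0657]), 0.55)]
wrist cross_key_top [(array([-0.1151,  0.0017,  0.0687]), 0.92), (array([-0.1177, -0.2043, -0.0031]), 0.73)]
wrist round_key_top [(array([-0.1193,  0.045 ,  0.0651]), 0.73)]
9.15 tcp inA [-0.06830428  0.00047187  0.23586759] [3.14141696e+00 7.10506480e-05 2.67601403e+00] -0.46544581106500604 [ 0.79326977 -0.11881924  0.39175355] 0.0002869335762578319
```

View pics/d.png

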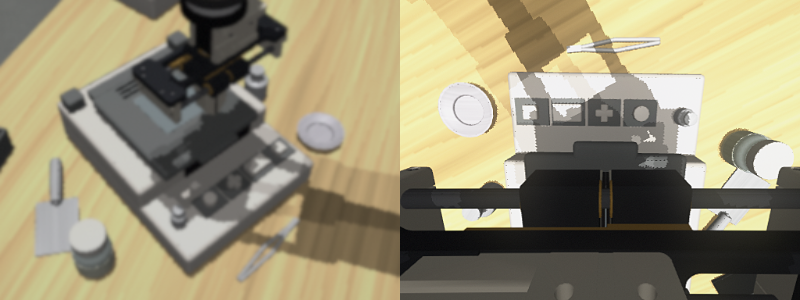

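The lid is flat and shut (left picture). The wrist picture, right half, shows its lip at (605,148) and the long start key at (567,111), with the small weight still at (683,117).

{"method": "arm_command", "body": {"series": [{"x": 25,"y": -25,"z": 0,"rx": 0,"ry": 0,"rz": 0},{"x": 48,"y": -47.5,"z": 0,"rx": 0,"ry": 0,"rz": 0},{"x": 48,"y": -47.5,"z": 20,"rx": 0,"ry": 0,"rz": 0},{"x": 48,"y": -47.5,"z": 45,"rx": 0,"ry": 0,"rz": 0},{"x": 48,"y": -47.5,"z": 70,"rx": 0,"ry": 0,"rz": 0},{"x": 48,"y": -47.5,"z": 90,"rx": 0,"ry": 0,"rz": 0},{"x": 48,"y": -47.5,"z": 97,"rx": 0,"ry": 0,"rz": 0},{"x": 48,"y": -47.5,"z": 100,"rx": 0,"ry": 0,"rz": 0},{"x": 48,"y": -47.5,"z": 100,"rx": 0,"ry": 0,"rz": 0},{"x": 48,"y": -47.5,"z": 100,"rx": 0,"ry": 0,"rz": 0}]}}

```text
time: 10.15
tool_pos: [0.4561, 0.1174, 0.1367]
tool_rot: [3.141, 0.001, 2.676]
contact_force: [-0.6, 0.7, 0.2]
opening: 0.0007
grip_force: 0.0
```

```bash
python3 - <<'E'
from h import *
import cv2
s=observe();print(s["time"],"tcp inA",inA(s["tool_pos"]),s["contact_force"])
p=read_camera("side")
cv2.imwrite("pics/e.png",cv2.resize(p["pixels"][180:290,220:360],(700,550)))
E
```

```text
10.15 tcp inA [-0.11582917 -0.04670153  0.13669011] [-0.61023197  0.7415712   0.20496332]
```

View pics/e.png

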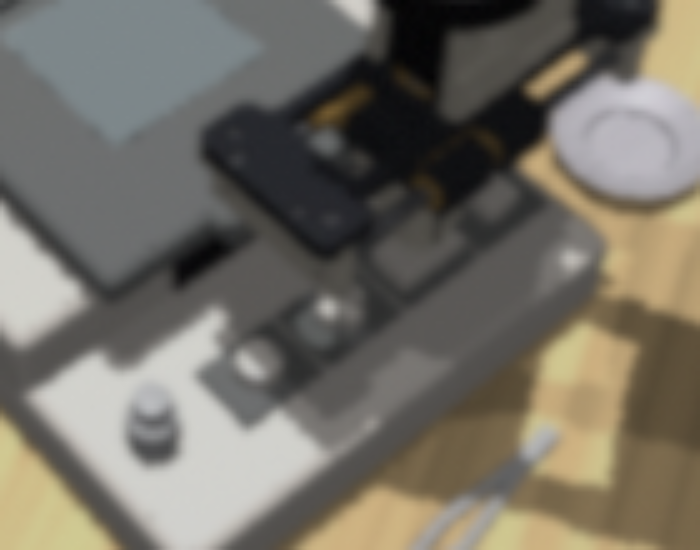

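The tips are just above the long key at about (415,240). The cross (330,310) and round (255,360) keys are clear.

{"method": "arm_command", "body": {"series": [{"x": 0,"y": 0,"z": 3,"rx": 0,"ry": 0,"rz": 0},{"x": 0,"y": 0,"z": 5,"rx": 0,"ry": 0,"rz": 0},{"x": 0,"y": 0,"z": 7,"rx": 0,"ry": 0,"rz": 0},{"x": 0,"y": 0,"z": 9,"rx": 0,"ry": 0,"rz": 0},{"x": 0,"y": 0,"z": 10,"rx": 0,"ry": 0,"rz": 0},{"x": 0,"y": 0,"z": 10,"rx": 0,"ry": 0,"rz": 0}]}}

```text
time: 10.8
tool_pos: [0.4556, 0.1174, 0.1259]
tool_rot: [3.141, 0.0, 2.676]
contact_force: [-1.2, 0.4, 3.3]
opening: 0.0003
grip_force: 2.0
```

{"method": "arm_command", "body": {"series": [{"x": 0,"y": 0,"z": 1,"rx": 0,"ry": 0,"rz": 0},{"x": 0,"y": 0,"z": 2,"rx": 0,"ry": 0,"rz": 0},{"x": 0,"y": 0,"z": 2,"rx": 0,"ry": 0,"rz": 0}]}}

```text
time: 11.1
tool_pos: [0.4556, 0.1174, 0.1239]
tool_rot: [3.141, 0.0, 2.676]
contact_force: [-0.9, 0.1, 6.7]
opening: 0.0008
grip_force: 2.8
```

{"method": "arm_command", "body": {"series": [{"x": 0,"y": 0,"z": 0.5,"rx": 0,"ry": 0,"rz": 0},{"x": 0,"y": 0,"z": 0.9,"rx": 0,"ry": 0,"rz": 0},{"x": 0,"y": 0,"z": 0.9,"rx": 0,"ry": 0,"rz": 0},{"x": 0,"y": 0,"z": 0.9,"rx": 0,"ry": 0,"rz": 0}]}}

```text
time: 11.5
tool_pos: [0.4557, 0.1174, 0.1236]
tool_rot: [3.141, 0.001, 2.676]
contact_force: [-2.8, -0.2, 11.9]
opening: 0.0002
grip_force: 5.7
```

At the stop (force rises without travel). Now I'll withdraw.

{"method": "arm_command", "body": {"series": [{"x": 0,"y": 0,"z": -5,"rx": 0,"ry": 0,"rz": 0},{"x": 0,"y": 0,"z": -12,"rx": 0,"ry": 0,"rz": 0},{"x": 0,"y": 0,"z": -25,"rx": 0,"ry": 0,"rz": 0},{"x": 0,"y": 0,"z": -60,"rx": 0,"ry": 0,"rz": 0},{"x": 0,"y": 0,"z": -100,"rx": 0,"ry": 0,"rz": 0},{"x": 0,"y": 0,"z": -150,"rx": 0,"ry": 0,"rz": 0},{"x": 0,"y": 0,"z": -150,"rx": 0,"ry": 0,"rz": 0},{"x": 0,"y": 0,"z": -150,"rx": 0,"ry": 0,"rz": 0},{"x": 0,"y": 0,"z": -150,"rx": 0,"ry": 0,"rz": 0}]}}

```text
time: 12.4
tool_pos: [0.4548, 0.1173, 0.2717]
tool_rot: [-3.14, -0.002, 2.676]
contact_force: [-0.0, -0.1, -0.9]
opening: 0.0007
grip_force: 0.0
```

```bash
python3 - <<'E'
from h import *
import cv2
s=observe();print(s["time"],s["tool_pos"],s["contact_force"])
p=read_camera("side")
for n in["lid_lip","start_key_top"]:print(n,[(inA(q["point"]).round(4),round(q["confidence"],2)) for q in mark_of(p,n)])
cv2.imwrite("pics/f.png",cv2.resize(p["pixels"][120:320,130:400],(675,500)))
E
```

```text
12.4 [0.4547925  0.11725809 0.27165768] [-0.03498657 -0.0796267  -0.9410011 ]
lid_lip [(array([-0.0798,  0.0017,  0.1074]), 0.94)]
start_key_top [(array([-0.1164, -0.0441,  0.0648]), 0.62)]
```

View pics/f.png

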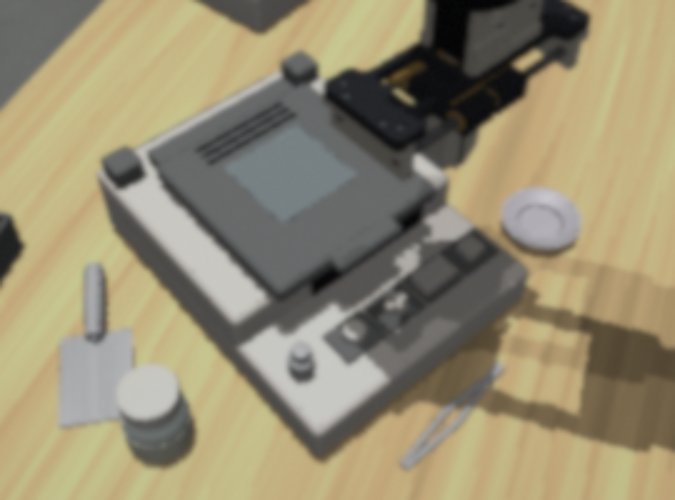

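The lid is shut (lip at about (340,255)) and the start key at (435,275) is up. The weight, jar, spatula, tweezers and dish stand where they were, and the arm is clear.

```bash
python3 -c "
from cell import *
print(hand_in())"
```

```text
the job is handed in; nothing more can be done
None
```

The lid was pushed shut and the start key pressed right in and released (peak force read about 12 N); the arm was withdrawn and the job handed in at about 12.5 s, with no verdict returned.

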